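# Tap the stirrer cup to the middle of its riser

## Task

The bamboo stirrer cup has been left near the edge of its little dark wooden riser: with light fingertip taps low on its side, nudge it until it stands upright in the middle of the riser's round top, to within about half a centimetre. It has a narrow foot and tips easily, so do not topple it or knock it off, never pinch, press down on, lift or carry it, and leave the other things on the slab where they are.

Things in the scene. Friction and masses are not known exactly. Their poses are not given: they have to be found in the camera images.
- stirrer_cup: Loose round bamboo cup, 0.1 to 0.2 kg, 64 mm tall; stirrers fixed in it rise to 84 mm, inside its outline. Foot 26 mm diameter, flaring between 4 and 12 mm up to 54 mm diameter; side vertical from there to the rim. Origin: centre of its underside; z up its axis. Pushed below about 20 mm above the riser it slides; pushed higher it may rock and tip. It must not be hit or pushed with more than 12 N.
- riser_top (a point): Centre of the flat round top of the riser, a dark turned-wood pedestal that is fixed to the slab: top 90 mm in diameter, 36 mm above the slab, no rim; z up. At the start the cup stands on it 20 to 28 mm off this centre, in any direction.
- glass_cup_a_in (a point): Bystander: clear glass cappuccino cup with a handle, 86 mm in rim diameter, 62 mm tall, loose. Point: centre of its inner floor, about 5 mm above the slab.
- glass_cup_b_in (a point): Bystander: a second glass cup, the same.
- knock_tube: Bystander: stainless knock tube, 100 mm in diameter, 110 mm tall, open at the top with a rubber crossbar, loose. Origin: centre of its underside.
- capsules_drawer0_handle (a point): Bystander: knob on the sliding front of a low grey plastic capsule drawer unit (200 mm wide, 170 mm deep, 75 mm tall, fixed; behind the knob, towards +x). Point: the grip point of the knob, 35 mm out from the front.
Mind the look-alikes: they are no part of the job. Of the things like the stirrer_cup, leave any that is blue or pink; of the rest the smaller one is meant.

How it is judged:
At the end, for the whole second after the job is handed in: The cup stands still and upright (within 0.05 rad) on the riser, its axis within 6 mm of the centre of the riser's top; the glass cups, knock tube and drawer are within 15 mm of where they were (horizontal distance between stirrer_cup and riser_top below 0.006 m and angle between stirrer_cup's own z axis and vertical below 0.05 rad and z of stirrer_cup in the frame of riser_top between -0.003 and 0.003 m and linear speed of stirrer_cup below 0.01 m/s and angular speed of stirrer_cup below 0.1 rad/s and distance of each of glass_cup_a_in, glass_cup_b_in, knock_tube, capsules_drawer0_handle from where it was at the start of the episode below 0.015 m); the robot touches nothing.
It fails at once if the stirrer cup is tipped by more than 0.25 rad or falls off the riser (angle between stirrer_cup's own z axis and vertical above 0.25 rad or z of stirrer_cup in the frame of riser_top below -0.006 m).
It fails at once if the stirrer cup is lifted more than 8 mm (z of stirrer_cup in the frame of riser_top above 0.008 m).
It fails at once if the stirrer cup is pinched or dragged from above (touched with the grasp point within 15 mm of its axis) (horizontal distance between the grasp point and stirrer_cup below 0.015 m and contact force between the fingers and stirrer_cup above 0.3 N).
It fails at once if the stirrer cup is hit or pushed with more than 12 N (contact force between any of the arm, the fingers and stirrer_cup above 12 N).
It fails at once if a bystander is moved more than 15 mm (distance of any of glass_cup_a_in, glass_cup_b_in, knock_tube, capsules_drawer0_handle from where it was at the start of the episode above 0.015 m).
It also fails if it takes over 54 s, if anything falls off the work surface, if the arm or the gripper's body presses on something with over 40 N, if the wrist force passes 120 N, or if a joint passes its speed limit or range.

## Robot

A 6-joint arm with a two-finger parallel gripper is mounted at the origin on the work surface. World frame = base frame: x ahead of the robot, y to its left, z up, the work surface at z = 0. Lengths are in m, angles in rad, forces in N, time in s.
With the tool pointing down it reaches from about 0.4 to 0.825 m from the base axis. Payload 7 kg.
Tool frame: the origin (TCP) lies on the centre line of the jaws, within the pads' length; the fingertips stand 22 mm ahead of it and the grasp point (between the pads) lies 3 mm ahead of it; z points along the fingers, y is the line along which they close (so a half turn about z gives the same grasp; the last joint's range is limited). The gripper opens to 88 mm and grips with 3 to 60 N. Pads are 19 mm wide; open, the fingers measure 130 mm over their backs; the gripper's body (78 mm by 193 mm) begins 47 mm behind the grasp point.
Start: joints at [-0.91, 0.359, 0.012, 0, -1.224, -0.288], TCP at [0.246, -0.629, 0.249] pointing down, gripper open.
Joint ranges: [-3.07, 3.07], [-1.43, 2.12], [-1.02, 1.25], [-3.03, 1.67], [-3.05, -0], [-3.03, 3.03]. Speed limits (rad/s): [2.39, 2.39, 3.01, 3.14, 3.14, 3.14].

## Interface

Orientations are given as [roll, pitch, yaw] about the fixed x, y, z axes, in that order (R = Rz(yaw) Ry(pitch) Rx(roll)).
In Python, from station import monitor, viewer, order gives the robot as it stands. The module is installed in compiled form; this text tells all that it offers.
- The arm moves only by the tool servo_tool, never from a script. Its argument "targets" is a list of rows, each an object with "angular": the turn, a rotation vector about the tool's x, y, z in degrees, a list of three; "xyz": the shift along the tool's x, y, z in cm, a list of three; "claw": the finger opening in cm, from 0 to 8.76. A call has 1 to 20 rows; each row shifts and turns the commanded pose from where the row before left it, along the tool's axes as they then stand; what a row does not reach is not made up. A row lasts 1/10 s, in which the tool goes at most 50 mm and 8.59 degrees, less where a joint would pass 70% of its speed; a pose out of reach is approached as far as the arm can. A call is refused whole if a number of a shift passes 5 or a number of a turn 8.59, either way. A call with a gripper value outside its range is refused whole. The fingers move at their own pace and stop on an object; "force" is the grip in N (left out, the last holds). Time passes only in rows, so rows that do not move let the fingers close. It gives the time, the measured TCP pose, the force, the opening and the grip force at its end, in the units of the state.
- monitor.get_state(): the state, without advancing time (a new reading comes with each control period).
- viewer.grab_frame(name): name is "side" or "top"; returns a dict with "color" (384x512x3 uint8, blue, green, red), "fovy" (degrees; the focal length in pixels is half the picture's height over the tangent of half this angle, whatever the lens; pixels are square), "cx", "cy" (the principal point, pixels), "R" (3x3) and "t" (3): a world point X has camera coordinates R X + t. Camera axes: x right, y down, z forward; pixel columns grow to the right and rows downward; lengths in m; the calibration is good to about 2 mm. A picture is of the moment at which its call begins. There is no depth.
- order.job_done(): hands the job in; it is judged then, once.
The state is a dict: "t": time; "q": joint angles; "qd": joint speeds; "joint_efforts": joint torques, N m; "eef_pos": TCP position; "ee_rot": TCP orientation; "force": force on the tool from outside, world axes, zero at the start; "moment": the same for the moment, N m; "width": finger opening in m; "gripper_force": force on a finger pad.
Only numpy, scipy, OpenCV 4.12 (cv2) and the standard library are available. Lean on these libraries where they do the work, as an engineer would, in place of code of your own. Each camera call takes 0.05 s, during which the arm holds its last target. There are 200 camera calls.

## Working session

There is one attempt and no reset: what is moved stays moved. The work goes in short steps, Python scripts to look and compute and a tool call to move; the robot and the scene stay as the last step left them, time stands still between calls to the robot, and variables do not carry over. Pictures are saved under pics/ and viewed, at most 10 in all, crops included, and the job is handed in when it is done.

Besides the shell and the picture viewer there is one more tool, called after ">>>" by a JSON object that holds its "fn" and its "kwargs". servo_tool: Moves the arm, as the interface text tells. Its arguments: {"type":"object","properties":{"targets":{"type":"array"},"force":{"type":"number"}},"required":["targets"]}

```bash
mkdir -p pics
python3 - <<'E'
from station import monitor, viewer
import cv2,pickle
s=monitor.get_state();print({k:s[k] for k in('t','eef_pos','ee_rot','width')})
for n in('side','top'):
    f=viewer.grab_frame(n);cv2.imwrite(f'pics/{n}0.png',cv2.resize(f['color'],(800,600),interpolation=cv2.INTER_CUBIC))
    pickle.dump(f,open(f'{n}0.pkl','wb'));print(n,f['fovy'],f['cx'],f['cy'],f['R'],f['t'])
E
```

```text
{'t': 0.0, 'eef_pos': array([ 0.24564698, -0.6282067 ,  0.24763059]), 'ee_rot': array([ 3.13990807e+00, -1.66380697e-04, -2.76892424e+00]), 'width': 0.08755873358440662}
side 46.79892344276625 253.4021312917399 184.92817213495996 [[-0.97285274 -0.23117513  0.01075241]
 [-0.16411915  0.6564132  -0.73633322]
 [ 0.1631639  -0.71810847 -0.67653364]] [0.51898974 0.1505044  1.13893296]
top 54.64293061714263 252.47787226415164 186.68224449750244 [[-0.00893449 -0.99991161 -0.00984576]
 [-0.98048865  0.01069368 -0.19628464]
 [ 0.19637257  0.00789996 -0.98049753]] [-0.04022876  0.53469436  0.85000628]
```

View pics/side0.png

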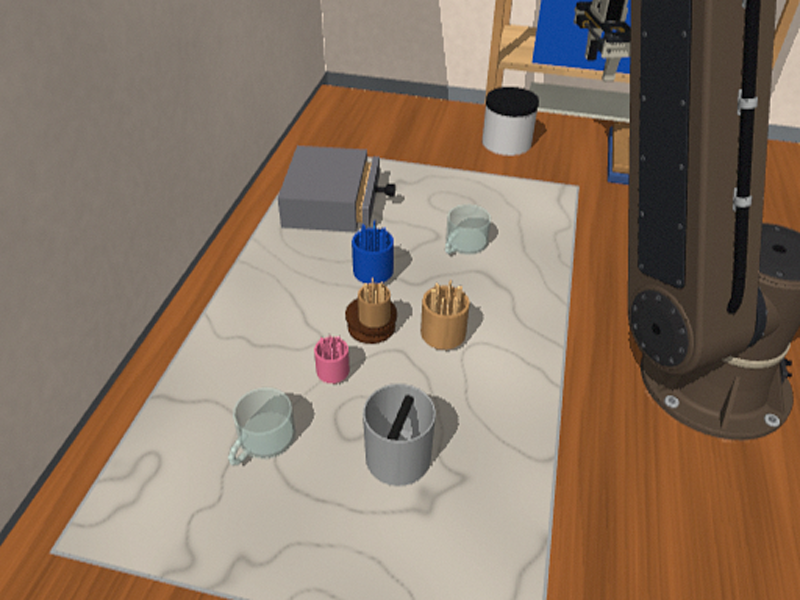

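View pics/top0.png

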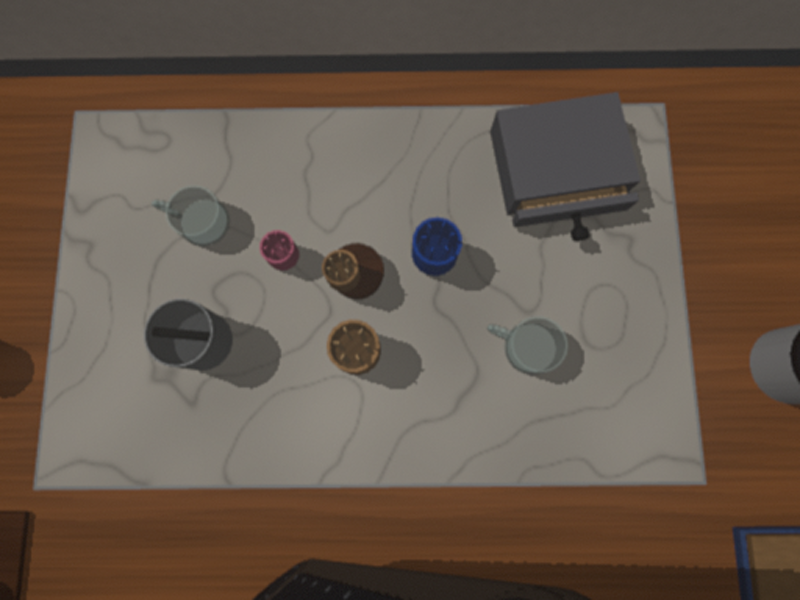

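The bamboo cup on the dark riser is at about (341,268) in top/800 px, with the riser at about (357,270). The larger bamboo cup, at (353,347), is a decoy. I'll enlarge both.

Run:
```python
import cv2,pickle,numpy as np
o=[]
for n,x,y in(('top',198,143),('side',212,171)):
    c=pickle.load(open(n+'0.pkl','rb'))['color'][y:y+52,x:x+56]
    c=cv2.convertScaleAbs(cv2.resize(c,None,fx=7,fy=7,interpolation=cv2.INTER_CUBIC),alpha=1.8 if n=='top' else 1.3)
    for i in range(0,56,10):
        cv2.putText(c,str(x+i),(i*7,8),0,.3,(0,255,0));cv2.line(c,(i*7+3,10),(i*7+3,14),(0,255,0))
        if i<52: cv2.putText(c,str(y+i),(0,i*7+6),0,.3,(0,255,255))
    o.append(c)
cv2.imwrite('pics/crop.png',np.hstack(o))
```

```text
(no output)
```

View pics/crop.png

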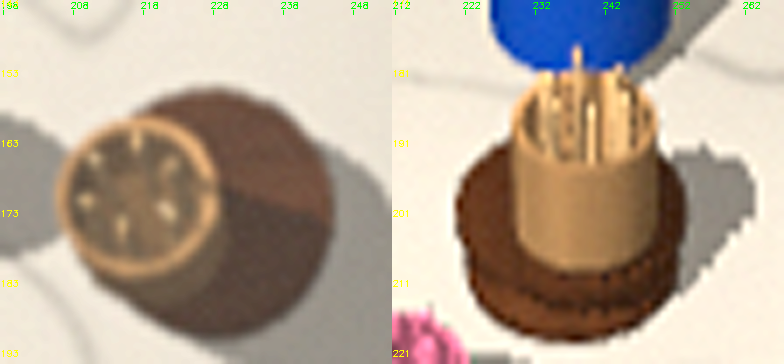

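```bash
cat > h.py <<'E'
import numpy as np,cv2,pickle
from scipy.optimize import least_squares
A=np.linspace(0,2*np.pi,181)
def proj(f,X):
    c=np.atleast_2d(X)@f['R'].T+f['t'];F=192/np.tan(np.radians(f['fovy']/2))
    return F*c[:,:2]/c[:,2:]+[f['cx'],f['cy']]
def ext(f,x,y,z,r):  # extremes of projected circle: left,right,top,bottom
    p=proj(f,np.c_[x+r*np.cos(A),y+r*np.sin(A),z+0*A])
    return np.array([p[:,0].min(),p[:,0].max(),p[:,1].min(),p[:,1].max()])
def ray(f,u,v,z):  # pixel -> point at height z
    F=192/np.tan(np.radians(f['fovy']/2))
    d=f['R'].T@[(u-f['cx'])/F,(v-f['cy'])/F,1];o=-f['R'].T@f['t']
    return o+d*(z-o[2])/d[2]
E
python3 - <<'E'
from h import *
T=pickle.load(open('top0.pkl','rb'));S=pickle.load(open('side0.pkl','rb'))
tx=lambda v:198+(v+.5)/7-.5; ty=lambda v:143+(v+.5)/7-.5
sx=lambda v:212+(v-392+.5)/7-.5; sy=lambda v:171+(v+.5)/7-.5
def res(p):
    zr,rx,ry,cx,cy=p
    a=ext(T,rx,ry,zr,.045)[1:]-[tx(333),ty(87),ty(338)]
    b=ext(T,cx,cy,zr+.064,.027)-[tx(55),tx(219),ty(115),ty(277)]
    c=ext(S,rx,ry,zr,.045)[:2]-[sx(456),sx(686)]
    d=ext(S,cx,cy,zr+.064,.027)[[0,1,3]]-[sx(511),sx(658),sy(167)]
    return np.r_[a,b,c,d]
r=least_squares(res,[.04,.6,.05,.6,.07],x_scale=.01,loss='soft_l1')
print(r.x.round(4),res(r.x).round(2)); zr=r.x[0]; d=r.x[3:]-r.x[1:3];print(np.hypot(*d),d)
zs=zr-.036;k=1.5625
for n,u,v,h in(('pink',279,248,.05),('blue',437,242,.08),('big',353,345,.08),('tube',181,334,.11),('glA',204,221,.062),('glB',536,347,.062)):
    print(n,ray(T,u/k,v/k,zs+h).round(3))
E
```

```text
[0.0383 0.5738 0.0178 0.5637 0.0355] [-0.1   0.09 -0.59  0.09 -0.04  0.15 -0.33 -0.04  0.58  0.03  0.13  0.14]
0.020453556348586373 [-0.01018358  0.01773817]
pink [0.607 0.137 0.052]
blue [ 0.605 -0.111  0.082]
big [0.449 0.016 0.082]
tube [0.464 0.261 0.112]
glA [0.649 0.254 0.064]
glB [ 0.445 -0.257  0.064]
```

Run:
```python
from h import *
T=pickle.load(open('top0.pkl','rb'));S=pickle.load(open('side0.pkl','rb'));k=1.5625;zs=.0023
for n,t,s,bot,x0 in(('pink',(260,298,230,268),(315,349,358),381.5,(.6,.13)),('big',(328,380,321,373),(421,469,318),349,(.45,.02))):
    def res(p):
        x,y,h,r=p
        return np.r_[ext(T,x,y,zs+h,r)*k-t,(ext(S,x,y,zs+h,r)*k)[[0,1,3]]-s,ext(S,x,y,zs,r)[3]*k-bot]
    r=least_squares(res,[*x0,.07,.03],x_scale=.01);print(n,r.x.round(4),r.fun.round(1))
# tool target: n is push normal
def R(n,th):
    z=np.array([n[0]*np.sin(th),n[1]*np.sin(th),-np.cos(th)]) # tip leans toward n
    for sg in(1,-1):
        e=np.array([-n[1],n[0],0])*sg; x=np.cross(e,z); yield np.c_[x,e,z]
from scipy.spatial.transform import Rotation as Ro
from station import monitor
s=monitor.get_state();R0=Ro.from_euler('xyz',s['ee_rot']);print(R0.as_matrix().round(3),s['q'].round(3))
a=np.radians(8);n=np.array([np.sin(a),-np.cos(a)])
for M in R(n,np.radians(25)):
    print((R0.inv()*Ro.from_matrix(M)).as_rotvec(degrees=True).round(1))
```

```text
pink [0.6043 0.132  0.0643 0.0282] [ 1.9  0.1 -0.3 -3.3  0.7  2.4  0.5  3.6]
big [0.447  0.0125 0.0849 0.0378] [ 1.5  1.  -0.7 -1.2  1.8 -0.3  0.   4.5]
[[-0.931 -0.364 -0.001]
 [-0.364  0.931  0.001]
 [ 0.     0.001 -1.   ]] [-0.91   0.359  0.011 -0.    -1.224 -0.288]
[ 22.6 -17.9 101.5]
[ 16.8  21.2 -75.3]
```

>>> {"fn": "servo_tool", "kwargs": {"targets": [{"angular":[1.68,2.12,-7.53],"xyz":[0,0,0],"claw":3},{"angular":[1.68,2.12,-7.53],"xyz":[0,0,0],"claw":3},{"angular":[1.68,2.12,-7.53],"xyz":[0,0,0],"claw":3},{"angular":[1.68,2.12,-7.53],"xyz":[0,0,0],"claw":3},{"angular":[1.68,2.12,-7.53],"xyz":[0,0,0],"claw":3},{"angular":[1.68,2.12,-7.53],"xyz":[0,0,0],"claw":3},{"angular":[1.68,2.12,-7.53],"xyz":[0,0,0],"claw":3},{"angular":[1.68,2.12,-7.53],"xyz":[0,0,0],"claw":3},{"angular":[1.68,2.12,-7.53],"xyz":[0,0,0],"claw":3},{"angular":[1.68,2.12,-7.53],"xyz":[0,0,0],"claw":3},{"angular":[0,0,0],"xyz":[0,0,0],"claw":3}]}}

```text
t: 1.2
eef_pos: [0.2445, -0.6273, 0.2477]
ee_rot: [3.141, -0.437, -1.43]
force: [-0.9, 0.1, -0.5]
width: 0.0299
gripper_force: 0.0
```

```bash
cat >> h.py <<'E'
from scipy.spatial.transform import Rotation as Ro
from station import monitor, viewer
a=np.radians(8);n=np.array([np.sin(a),-np.cos(a),0])
def st():
    s=monitor.get_state();R=Ro.from_euler('xyz',s['ee_rot']).as_matrix()
    print('t',round(s['t'],2),'tcp',s['eef_pos'].round(4),'tip',(s['eef_pos']+.022*R[:,2]).round(4),'x',R[:,0].round(3),'z',R[:,2].round(3),'w',round(s['width'],4),'F',s['force'].round(2))
    return s,R
def goal(c,back,h,gap=.030): # TCP for leading edges 'back' m short of contact with cup at c, edge at height h
    th=np.radians(25);z=n*np.sin(th)+[0,0,-np.cos(th)];x=n*np.cos(th)+[0,0,np.sin(th)]
    e=np.r_[c,0]-n*(np.sqrt(.027**2-(gap/2)**2)+back)+[0,0,h]
    return e-.0095*x-.022*z
E
python3 - <<'E'
from h import *
s,R=st();p=s['eef_pos']
for g in(goal([.5637,.0355],.012,.0538),):
    hov=np.r_[g[:2],p[2]]; print(g,'to hover cm',(R.T@(hov-p)*100).round(2),'down',(R.T@(g-hov)*100).round(2))
E
```

```text
t 1.2 tcp [ 0.2445 -0.6273  0.2477] tip [ 0.2458 -0.6366  0.2278] x [ 0.127 -0.897  0.423] z [ 0.059 -0.419 -0.906] w 0.0299 F [-0.86  0.11 -0.48]
[0.55641325 0.08734793 0.0697239 ] to hover cm [-60.13 -40.91 -28.13] down [-7.530e+00 -1.000e-02  1.612e+01]
```

>>> {"fn": "servo_tool", "kwargs": {"targets": [{"angular":[0,0,0],"xyz":[-3,-2.05,-1.4],"claw":3},{"angular":[0,0,0],"xyz":[-3,-2.05,-1.4],"claw":3},{"angular":[0,0,0],"xyz":[-3,-2.05,-1.4],"claw":3},{"angular":[0,0,0],"xyz":[-3,-2.05,-1.4],"claw":3},{"angular":[0,0,0],"xyz":[-3,-2.05,-1.4],"claw":3},{"angular":[0,0,0],"xyz":[-3,-2.05,-1.4],"claw":3},{"angular":[0,0,0],"xyz":[-3,-2.05,-1.4],"claw":3},{"angular":[0,0,0],"xyz":[-3,-2.05,-1.4],"claw":3},{"angular":[0,0,0],"xyz":[-3,-2.05,-1.4],"claw":3},{"angular":[0,0,0],"xyz":[-3,-2.05,-1.4],"claw":3},{"angular":[0,0,0],"xyz":[-3,-2.05,-1.4],"claw":3},{"angular":[0,0,0],"xyz":[-3,-2.05,-1.4],"claw":3},{"angular":[0,0,0],"xyz":[-3,-2.05,-1.4],"claw":3},{"angular":[0,0,0],"xyz":[-3,-2.05,-1.4],"claw":3},{"angular":[0,0,0],"xyz":[-3,-2.05,-1.4],"claw":3},{"angular":[0,0,0],"xyz":[-3,-2.05,-1.4],"claw":3},{"angular":[0,0,0],"xyz":[-3,-2.05,-1.4],"claw":3},{"angular":[0,0,0],"xyz":[-3,-2.05,-1.4],"claw":3},{"angular":[0,0,0],"xyz":[-3,-2.05,-1.4],"claw":3},{"angular":[0,0,0],"xyz":[0,0,0],"claw":3}]}}

```text
t: 3.2
eef_pos: [0.5467, 0.0526, 0.2476]
ee_rot: [-3.14, -0.438, -1.433]
force: [-0.7, 0.4, -0.7]
width: 0.0299
gripper_force: 0.0
```

Run:
```python
from h import *
s,R=st();p=s['eef_pos']
g=goal([.5637,.0355],.012,.0538)
h2=g+[0,0,.03]
print('to 3cm above',(R.T@(h2-p)*100).round(2),'1cm down',R.T@[0,0,-1])
```

```text
t 3.2 tcp [0.5467 0.0526 0.2476] tip [0.548  0.0434 0.2277] x [ 0.124 -0.897  0.425] z [ 0.06  -0.42  -0.905] w 0.0299 F [-0.73  0.43 -0.67]
to 3cm above [-9.27 -1.42 11.99] 1cm down [-0.42453534  0.0015613   0.90541002]
```

>>> {"fn": "servo_tool", "kwargs": {"targets": [{"angular":[0,0,0],"xyz":[-3,-1.4,-1.4],"claw":3},{"angular":[0,0,0],"xyz":[0,0,0],"claw":3},{"angular":[0,0,0],"xyz":[-1.57,0,3.35],"claw":3},{"angular":[0,0,0],"xyz":[-1.57,0,3.35],"claw":3},{"angular":[0,0,0],"xyz":[-1.57,0,3.35],"claw":3},{"angular":[0,0,0],"xyz":[-0.8,0,1.7],"claw":3},{"angular":[0,0,0],"xyz":[0,0,0],"claw":3}]}}

```text
t: 3.9
eef_pos: [0.5522, 0.0817, 0.1157]
ee_rot: [3.137, -0.441, -1.433]
force: [0.1, -0.2, 0.1]
width: 0.03
gripper_force: 0.0
```

Run:
```python
from h import *
s,R=st();p=s['eef_pos']
g=goal([.5637,.0355],.010,.0538)
print('to contact-10mm',(R.T@(g-p)*100).round(2))
for f,n_ in((viewer.grab_frame('side'),'s'),(viewer.grab_frame('top'),'t')):
    x,y=(195,150) if n_=='s' else (185,120)
    cv2.imwrite(f'pics/a_{n_}.png',cv2.resize(f['color'][y:y+80,x:x+90],None,fx=4,fy=4,interpolation=cv2.INTER_CUBIC))
cv2.imwrite('pics/a.png',np.hstack([cv2.imread('pics/a_s.png'),cv2.imread('pics/a_t.png')]))
```

```text
t 3.9 tcp [0.5522 0.0817 0.1157] tip [0.5534 0.0724 0.0958] x [ 0.124 -0.896  0.427] z [ 0.054 -0.424 -0.904] w 0.03 F [ 0.14 -0.24  0.13]
to contact-10mm [-2.24 -0.52  4.02]
```

View pics/a.png

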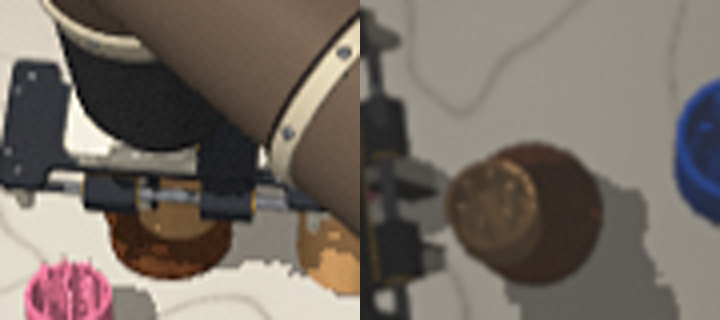

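The side view shows the fork above the cup. In the top view, the fingertips at about (435,185) and (435,258) clear the cup, whose centre is at (493,205), by a few mm. I'll go down to the stand-off.

>>> {"fn": "servo_tool", "kwargs": {"targets": [{"angular":[0,0,0],"xyz":[-0.1,-0.5,0],"claw":3},{"angular":[0,0,0],"xyz":[-0.75,0,1.35],"claw":3},{"angular":[0,0,0],"xyz":[-0.75,0,1.35],"claw":3},{"angular":[0,0,0],"xyz":[-0.65,0,1.3],"claw":3},{"angular":[0,0,0],"xyz":[0,0,0],"claw":3},{"angular":[0,0,0],"xyz":[0,0,0],"claw":3}]}}

```text
t: 4.6
eef_pos: [0.5589, 0.0876, 0.0734]
ee_rot: [-3.139, -0.438, -1.433]
force: [0.3, 0.1, 0.2]
width: 0.0301
gripper_force: 0.0
```

Run:
```python
from h import *
s,R=st();p=s['eef_pos']
g=goal([.5637,.0355],.0,.0538)
print('to contact',(R.T@(g-p)*100).round(2), 'push vec',(R.T@[.0102,-.0177,0]*100).round(3))
f=viewer.grab_frame('top');pickle.dump(f,open('top1.pkl','wb'))
c=cv2.convertScaleAbs(cv2.resize(f['color'][140:198,183:251],None,fx=10,fy=10,interpolation=cv2.INTER_CUBIC),alpha=1.8);cv2.imwrite('pics/b.png',c)
```

```text
t 4.6 tcp [0.5589 0.0876 0.0734] tip [0.5602 0.0783 0.0534] x [ 0.125 -0.897  0.424] z [ 0.06  -0.42  -0.906] w 0.0301 F [0.35 0.14 0.16]
to contact [0.92 0.25 0.83] push vec [ 1.715 -0.765  0.804]
```

View pics/b.png

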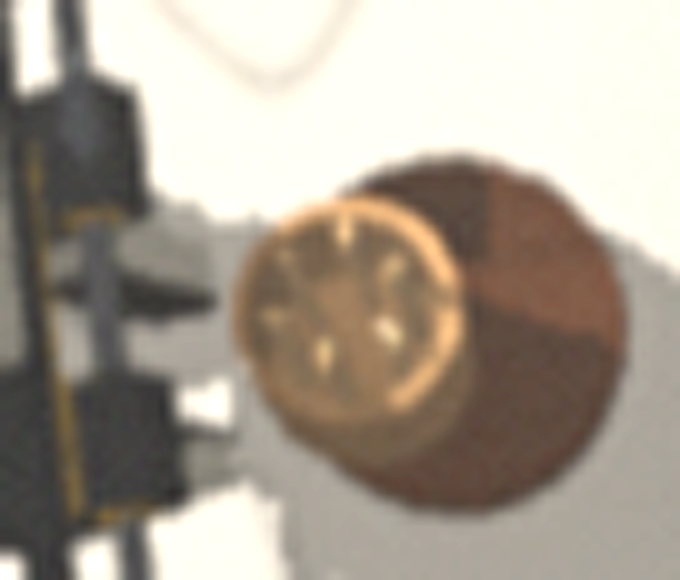

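>>> {"fn": "servo_tool", "kwargs": {"targets": [{"angular":[0,0,0],"xyz":[0,0.25,0],"claw":3},{"angular":[0,0,0],"xyz":[-0.15,0,0.3],"claw":3},{"angular":[0,0,0],"xyz":[0.2,0,0.1],"claw":3},{"angular":[0,0,0],"xyz":[0.2,0,0.1],"claw":3},{"angular":[0,0,0],"xyz":[0.2,0,0.1],"claw":3},{"angular":[0,0,0],"xyz":[0.15,0,0.07],"claw":3},{"angular":[0,0,0],"xyz":[0,0,0],"claw":3},{"angular":[0,0,0],"xyz":[0,0,0],"claw":3}]}}

```text
t: 5.45
eef_pos: [0.5569, 0.0786, 0.0687]
ee_rot: [-3.141, -0.438, -1.432]
force: [-0.8, -0.1, 0.3]
width: 0.0298
gripper_force: 0.0
```

```bash
cat >> h.py <<'E'
def cupfit(tag,zr=.0383,show=False):
    f=viewer.grab_frame('top');pickle.dump(f,open(tag+'.pkl','wb'))
    c=cv2.convertScaleAbs(cv2.resize(f['color'][140:198,183:251],None,fx=10,fy=10,interpolation=cv2.INTER_CUBIC),alpha=1.8)
    cv2.imwrite(f'pics/{tag}.png',c)
    # template-match the cup's top (rim + stirrers) from the first picture
    f0=pickle.load(open('top1.pkl','rb'))['color'];U=8
    up=lambda im:cv2.resize(im,None,fx=U,fy=U,interpolation=cv2.INTER_CUBIC)
    t=up(f0[159:183,205:230]);m=cv2.matchTemplate(up(f['color'][145:200,195:245]),t,cv2.TM_CCOEFF_NORMED)
    _,v,_,l=cv2.minMaxLoc(m);u=np.array(l)/U+[195,145]-[205,159]
    p=ray(f,217.15+u[0],170.6+u[1],zr+.064)
    print(tag,'match',round(v,3),'shift px',u,'cup',p[:2].round(4),'err to riser',(p[:2]-[.5738,.0178]).round(4))
    return p
E
python3 - <<'E'
from h import *
s,R=st();p=s['eef_pos']
c=cupfit('c1');g=goal([.5637,.0355],.0,.0538)
print('to contact',(R.T@(g-p)*100).round(2),ray(pickle.load(open('c1.pkl','rb')),217.15,170.6,.1023))
E
```

```text
t 5.45 tcp [0.5569 0.0786 0.0687] tip [0.5582 0.0693 0.0488] x [ 0.125 -0.897  0.424] z [ 0.059 -0.42  -0.906] w 0.0298 F [-0.77 -0.12  0.3 ]
c1 match 0.939 shift px [ 0.125 -0.125] cup [0.5635 0.0353] err to riser [-0.0103  0.0175]
to contact [ 0.34 -0.08  0.05] [0.56322324 0.03553908 0.1023    ]
```

>>> {"fn": "servo_tool", "kwargs": {"targets": [{"angular":[0,0,0],"xyz":[0.1,-0.04,-0.03],"claw":3},{"angular":[0,0,0],"xyz":[0.1,-0.04,0.04],"claw":3},{"angular":[0,0,0],"xyz":[0.08,0,0.03],"claw":3},{"angular":[0,0,0],"xyz":[0.084,-0.037,0.039],"claw":3},{"angular":[0,0,0],"xyz":[0.084,-0.037,0.039],"claw":3},{"angular":[0,0,0],"xyz":[0.084,-0.037,0.039],"claw":3},{"angular":[0,0,0],"xyz":[0.084,-0.037,0.039],"claw":3},{"angular":[0,0,0],"xyz":[0.084,-0.037,0.039],"claw":3},{"angular":[0,0,0],"xyz":[0,0,0],"claw":3},{"angular":[0,0,0],"xyz":[0,0,0],"claw":3}]}}

```text
t: 6.5
eef_pos: [0.5604, 0.0717, 0.0696]
ee_rot: [-3.141, -0.438, -1.432]
force: [0.4, 0.4, -0.1]
width: 0.0295
gripper_force: 0.3
```

Run:
```python
from h import *
s,R=st();cupfit('c2')
```

```text
t 6.5 tcp [0.5604 0.0717 0.0696] tip [0.5617 0.0624 0.0496] x [ 0.125 -0.897  0.424] z [ 0.059 -0.42  -0.905] w 0.0295 F [ 0.35  0.43 -0.12]
c2 match 0.859 shift px [ 2.25 -0.5 ] cup [0.5644 0.0303] err to riser [-0.0094  0.0125]
```

View pics/c2.png

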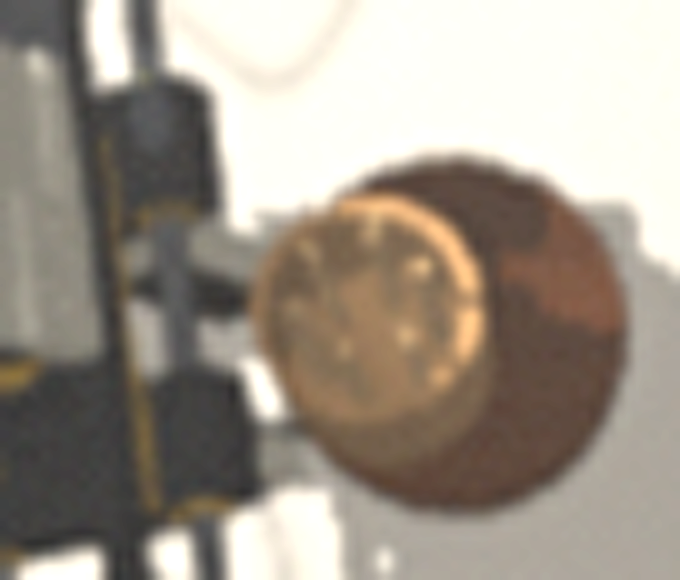

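>>> {"fn": "servo_tool", "kwargs": {"targets": [{"angular":[0,0,0],"xyz":[0.079,-0.05,0.037],"claw":3},{"angular":[0,0,0],"xyz":[0.079,-0.05,0.037],"claw":3},{"angular":[0,0,0],"xyz":[0.079,-0.05,0.037],"claw":3},{"angular":[0,0,0],"xyz":[0.079,-0.05,0.037],"claw":3},{"angular":[0,0,0],"xyz":[0.079,-0.05,0.037],"claw":3},{"angular":[0,0,0],"xyz":[0.079,-0.05,0.037],"claw":3},{"angular":[0,0,0],"xyz":[0.079,-0.05,0.037],"claw":3},{"angular":[0,0,0],"xyz":[0,0,0],"claw":3},{"angular":[0,0,0],"xyz":[0,0,0],"claw":3}]}}

```text
t: 7.45
eef_pos: [0.5648, 0.0662, 0.0696]
ee_rot: [-3.141, -0.438, -1.432]
force: [-0.8, 0.7, -0.4]
width: 0.0299
gripper_force: 0.3
```

Run:
```python
from h import *
s,R=st();cupfit('c3')
```

```text
t 7.45 tcp [0.5648 0.0662 0.0696] tip [0.5661 0.0569 0.0497] x [ 0.125 -0.897  0.424] z [ 0.059 -0.42  -0.906] w 0.0299 F [-0.81  0.68 -0.43]
c3 match 0.795 shift px [ 4.5 -2. ] cup [0.5679 0.0251] err to riser [-0.0059  0.0073]
```

View pics/c3.png

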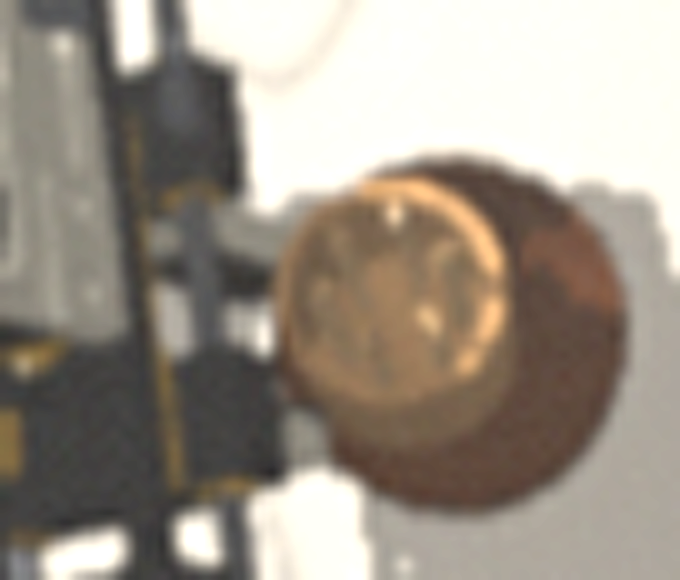

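>>> {"fn": "servo_tool", "kwargs": {"targets": [{"angular":[0,0,0],"xyz":[0.079,-0.05,0.037],"claw":3},{"angular":[0,0,0],"xyz":[0.079,-0.05,0.037],"claw":3},{"angular":[0,0,0],"xyz":[0.079,-0.05,0.037],"claw":3},{"angular":[0,0,0],"xyz":[0.079,-0.05,0.037],"claw":3},{"angular":[0,0,0],"xyz":[0.079,-0.05,0.037],"claw":3},{"angular":[0,0,0],"xyz":[0.079,-0.05,0.037],"claw":3},{"angular":[0,0,0],"xyz":[0.079,-0.05,0.037],"claw":3},{"angular":[0,0,0],"xyz":[0.079,-0.05,0.037],"claw":3},{"angular":[0,0,0],"xyz":[0,0,0],"claw":3},{"angular":[0,0,0],"xyz":[0,0,0],"claw":3}]}}

```text
t: 8.5
eef_pos: [0.5697, 0.0598, 0.0696]
ee_rot: [-3.141, -0.438, -1.432]
force: [0.5, -0.9, 0.1]
width: 0.0301
gripper_force: 0.3
```

Run:
```python
from h import *
s,R=st();cupfit('c4')
```

```text
t 8.5 tcp [0.5697 0.0598 0.0696] tip [0.571  0.0505 0.0497] x [ 0.125 -0.897  0.424] z [ 0.059 -0.42  -0.906] w 0.0301 F [ 0.51 -0.9   0.14]
c4 match 0.61 shift px [ 7.25  -3.625] cup [0.5717 0.0188] err to riser [-0.0021  0.001 ]
```

View pics/c4.png

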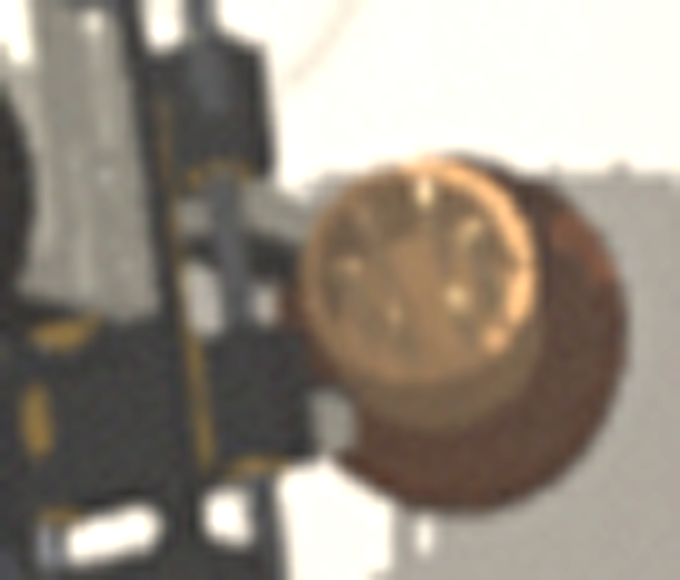

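The rim centre in the crop is at about (420,273), with edges at 300–540 and 158–388. The riser's right, top and bottom edges are at 627, 155 and 516. I'll refit from this picture.

Run:
```python
from h import *
f=pickle.load(open('c4.pkl','rb'));X=lambda v:183+(v+.5)/10-.5;Y=lambda v:140+(v+.5)/10-.5
zr=.0383
r=least_squares(lambda p:ext(f,*p,zr,.045)[1:]-[X(627),Y(155),Y(516)],[.57,.02],x_scale=.01)
c=least_squares(lambda p:ext(f,*p,zr+.064,.027)-[X(300),X(540),Y(158),Y(388)],[.57,.02],x_scale=.01)
print(r.x,r.fun,c.x,c.fun,c.x-r.x)
```

```text
[0.5727399  0.01725711] [ 4.34038015e-04  4.61899281e-01 -4.44584511e-01] [0.5721335  0.01845015] [ 0.3698352  -0.36928743  0.21556412 -0.20569886] [-0.0006064   0.00119304]
```

>>> {"fn": "servo_tool", "kwargs": {"targets": [{"angular":[0,0,0],"xyz":[-0.18,0,-0.08],"claw":3},{"angular":[0,0,0],"xyz":[-0.36,0,-0.17],"claw":3},{"angular":[0,0,0],"xyz":[-0.54,0,-0.25],"claw":3},{"angular":[0,0,0],"xyz":[-0.54,0,-0.25],"claw":3},{"angular":[0,0,0],"xyz":[0.6,0,-1.4],"claw":3},{"angular":[0,0,0],"xyz":[1.2,0,-2.7],"claw":3},{"angular":[0,0,0],"xyz":[1.2,0,-2.7],"claw":3},{"angular":[0,0,0],"xyz":[1.2,0,-2.7],"claw":3},{"angular":[0,0,0],"xyz":[1.2,0,-2.7],"claw":3},{"angular":[0,0,0],"xyz":[1.2,0,-2.7],"claw":3},{"angular":[0,0,0],"xyz":[-2.7,0,-1.2],"claw":3},{"angular":[0,0,0],"xyz":[-2.7,0,-1.2],"claw":3},{"angular":[0,0,0],"xyz":[-2.7,0,-1.2],"claw":3},{"angular":[0,0,0],"xyz":[0,0,0],"claw":3},{"angular":[0,0,0],"xyz":[0,0,0],"claw":3},{"angular":[0,0,0],"xyz":[0,0,0],"claw":3}]}}

```text
t: 10.15
eef_pos: [0.5541, 0.1685, 0.2305]
ee_rot: [-3.141, -0.438, -1.432]
force: [0.2, 0.2, 0.2]
width: 0.0299
gripper_force: 0.0
```

Run:
```python
from h import *
st();cupfit('c5')
f=viewer.grab_frame('side');pickle.dump(f,open('c5s.pkl','wb'))
s=cv2.resize(f['color'][171:223,212:268],None,fx=7,fy=7,interpolation=cv2.INTER_CUBIC)
t=cv2.convertScaleAbs(cv2.resize(pickle.load(open('c5.pkl','rb'))['color'][143:195,198:254],None,fx=7,fy=7,interpolation=cv2.INTER_CUBIC),alpha=1.8)
cv2.imwrite('pics/fin.png',np.hstack([t,s]))
```

```text
t 10.15 tcp [0.5541 0.1685 0.2305] tip [0.5554 0.1593 0.2106] x [ 0.126 -0.897  0.425] z [ 0.059 -0.42  -0.905] w 0.0299 F [0.23 0.2  0.21]
c5 match 0.632 shift px [ 7.25 -3.5 ] cup [0.5714 0.0188] err to riser [-0.0024  0.001 ]
```

View pics/fin.png

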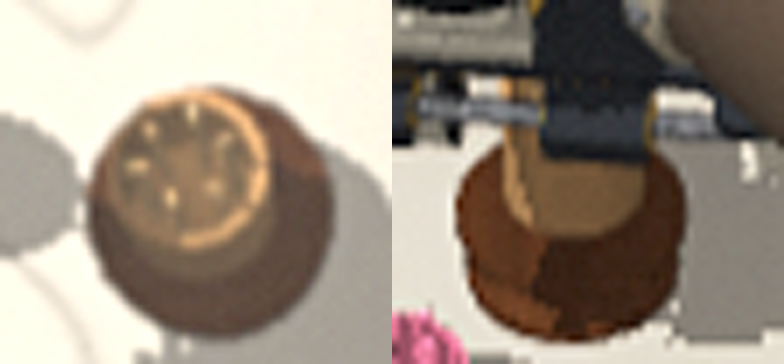

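Top: riser edges 87–333 and 86–338, cup rim 105–273 and 88–251. Side: cup edges 503–646 and riser edges 456–686, with the cup upright.

Run:
```python
from h import *
f=pickle.load(open('c5.pkl','rb'));S=pickle.load(open('c5s.pkl','rb'));X=lambda v:198+(v+.5)/7-.5;Y=lambda v:143+(v+.5)/7-.5
zr=.0383;sx=lambda v:212+(v-392+.5)/7-.5
r=least_squares(lambda p:ext(f,*p,zr,.045)-[X(87),X(333),Y(86),Y(338)],[.57,.02],x_scale=.01)
c=least_squares(lambda p:ext(f,*p,zr+.064,.027)-[X(105),X(273),Y(88),Y(251)],[.57,.02],x_scale=.01)
print(r.x,r.fun,c.x,c.fun,c.x-r.x)
print('side px cup mid',proj(S,[*c.x,zr+.03])[0,0],sx(574.5),'riser',proj(S,[*r.x,zr])[0,0],sx(571))
```

```text
[0.57336465 0.01629189] [-0.49456348  0.49408792  0.41074613 -0.40486294] [0.57228245 0.01840117] [ 0.37026374 -0.36962692  0.36095245 -0.34754949] [-0.0010822   0.00210928]
side px cup mid 237.78751741355595 237.64285714285714 riser 237.7451857643807 237.14285714285714
```

```bash
python3 -c "
from station import order;print(order.job_done())"
```

```text
the job is handed in; nothing more can be done
None
```

I nudged the stirrer cup upright to about 2–3 mm from the centre of the riser by my final camera measurement, moved the arm clear, and handed the job in at about 10 s; no verdict came back.

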